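# Find the socket that fits the mixing head's nut

### The job

On the service block, slide the green shutter by its black grip all the way to its end stop, so that the hex nut beneath is uncovered. Then try the sockets from the tray on that nut, standing any that does not fit back upright on the tray, and push the one that fits fully home over the nut. Finish while still holding that socket in the gripper, seated and upright on the nut, with the shutter still fully open, and leave the brass ring and the loose nut on the tray where they are.

Things in the scene. Friction and masses are not known exactly. Their poses are not given: they have to be found in the camera images.
- well (a point): Centre of the floor of the cup under the green shutter; axes as the block's. In this round cup (66 mm outside, rim 18 mm above this point) sits a fixed brass hex nut, top 12 mm above this point, two of its flats facing the block's +x and -x, with a stud end 3 mm above it. Nut 19, 26 or 33 mm across flats, cup bore 35, 43 or 51 mm to match: the size changes from start to start.
- block: Steel service block, fixed, 200 x 230 x 20 mm (x, y, z), origin at the centre of its underside. The right socket drops over the nut until its lower rim rests on the cup floor (well); one too small stops on the nut, about 12 mm higher; one too large on the cup's rim, 18 mm higher. The two open cups on the block's far (+x) side hold spare nuts of the other sizes, not part of the job.
- shutter (a joint): Travel of the green shutter over the nut, m: 0 = centred over the nut, 0.075 = fully open at its end stop. It slides towards the block's +y (y axis of well), with about 2 N friction, and stays where it is left. Plate 78 mm (x) by 76 mm (y), 4 mm thick, its top 25 mm above well.
- shutter_grip (a point): Top centre of the black grip that stands on the middle of the shutter: 16 mm wide along the block's x, 30 mm along its y, 34 mm tall; moves with the shutter. Axes as the block's.
- tray: White tray, 170 x 290 mm (x, y), rim 12 mm high, floor 4 mm above the bench; origin at the centre of its underside. The three sockets stand in a row on its near half (about 25 mm to its -x, about 85 mm apart), in any order.
- small_mid (a point): Centre, half-way up, of the small socket (blue band), upright, hex opening down. 80 mm tall: lower 42 mm a round steel body 32 mm wide, upper 38 mm a dark 24 x 24 mm square adapter to grip (its centre 21 mm above this point). Opening 21.5 mm across flats, 22 mm deep, chamfered, 1.2 mm clear all round its nut. z is its axis; two hex flats and two adapter flats face its +x and -x.
- medium_mid (a point): Centre, half-way up, of the medium socket (yellow band), upright, hex opening down. 80 mm tall: lower 42 mm a round steel body 40 mm wide, upper 38 mm a dark 24 x 24 mm square adapter to grip (its centre 21 mm above this point). Opening 28.5 mm across flats, 22 mm deep, chamfered, 1.2 mm clear all round its nut. z is its axis; two hex flats and two adapter flats face its +x and -x.
- large_mid (a point): Centre, half-way up, of the large socket (red band), upright, hex opening down. 80 mm tall: lower 42 mm a round steel body 48 mm wide, upper 38 mm a dark 24 x 24 mm square adapter to grip (its centre 21 mm above this point). Opening 35.5 mm across flats, 22 mm deep, chamfered, 1.2 mm clear all round its nut. z is its axis; two hex flats and two adapter flats face its +x and -x.
- collar: Bystander, not to be disturbed: brass ring, 36 mm outside, 12 mm high, lying on the tray's far side. Origin at the centre of its underside.
- spare_nut: Bystander, not to be disturbed: loose steel hex nut, 26 mm across flats, 12 mm high, lying on the tray's far side. Origin at the centre of its underside.
Mind the look-alikes: they are no part of the job. What is shaped like the part that bears medium_mid but pink or turquoise is not meant. What is shaped like the part that bears large_mid but pink is not meant.

How it is judged:
By the outcome, as a careful person would: the job done as asked, in the order asked, and still so for the second after the job is handed in, while the arm keeps its last pose, push and grip.
It also fails if it takes over 72 s, if anything falls off the work surface, if the arm or the gripper's body presses on something with over 40 N, if the wrist force passes 120 N, or if a joint passes its speed limit or range.

### The arm

A 6-joint arm with a two-finger parallel gripper is mounted at the origin on the work surface. World frame = base frame: x ahead of the robot, y to its left, z up, the work surface at z = 0. Lengths are in mm, angles in rad, forces in N, time in s.
With the tool pointing down it reaches from about 275 to 825 mm from the base axis. Payload 5.2 kg.
Tool frame: the origin (TCP) lies between the finger pads; the fingertips stand 17 mm ahead of it and the grasp point (between the pads) lies 2 mm behind it; z points along the fingers, y is the line along which they close (so a half turn about z gives the same grasp; the last joint's range is limited). The gripper opens to 93 mm and grips with 3 to 60 N. Pads are 15 mm wide; open, the fingers measure 128 mm over their backs; the gripper's body (75 mm by 188 mm) begins 65 mm behind the grasp point.
Start: joints at [-0.203, 0.259, 1.535, -0, 1.348, -0.203], TCP at [550.005, 0.023, 235.653] pointing down, gripper open.
Joint ranges: [-3.14, 3.14], [-0.91, 2.08], [0.19, 2.58], [-1.22, 4.36], [0.22, 2.71], [-3.12, 3.12]. Speed limits (rad/s): [2.57, 2.57, 3.14, 3.14, 3.14, 3.14].

### API

Orientations are given as a rotation vector (axis times angle).
In Python, from cell import sensors, viewer, bot gives the robot as it stands. The module is installed in compiled form; this text tells all that it offers.
- The arm moves only by the tool servo_tool, never from a script. Its argument "plan" is a list that holds one entry, the list of rows, each a list of 7 numbers: the shift along the tool's x, y, z in mm, then the turn, a rotation vector about the tool's x, y, z in rad, then the finger opening in mm, from 0 to 93. A call has 1 to 20 rows; each row shifts and turns the commanded pose from where the row before left it, along the tool's axes as they then stand; what a row does not reach is not made up. A row lasts 1/12 s, in which the tool goes at most 41.7 mm and 7.16 degrees, less where a joint would pass 70% of its speed; a pose out of reach is approached as far as the arm can. A call is refused whole if a number of a shift passes 41.7 or a number of a turn 0.125, either way. A call with a gripper value outside its range is refused whole. The fingers move at their own pace and stop on an object; the grip force is fixed at half the most. Time passes only in rows, so rows that do not move let the fingers close. It gives the time, the measured TCP pose, the force, the opening and the grip force at its end, in the units of the state.
- sensors.observe(): the state, without advancing time (a new reading comes with each control period).
- viewer.grab_frame(name): name is "scene" or "side" or "wrist"; returns a dict with "image" (420x560x3 uint8, red, green, blue), "fov_y" (degrees; the focal length in pixels is half the picture's height over the tangent of half this angle, whatever the lens; pixels are square), "cx", "cy" (the principal point, pixels), "pose" (4x4, takes a point from camera to world coordinates). Camera axes: x right, y down, z forward; pixel columns grow to the right and rows downward; lengths in mm; the calibration is good to about 2 mm. A picture is of the moment at which its call begins. There is no depth.
- bot.hand_in(): hands the job in; it is judged then, once.
The state is a dict: "clock": time; "q": joint angles; "dq": joint speeds; "joint_efforts": joint torques, N m; "tool_pos": TCP position; "tcp_rot": TCP orientation; "force": force on the tool from outside, world axes, zero at the start; "wrist_torque": the same for the moment, N m; "gripper_width": finger opening in mm; "gripper_force": force on a finger pad.
Only numpy, scipy, OpenCV 4.12 (cv2) and the standard library are available. Lean on these libraries where they do the work, as an engineer would, in place of code of your own. Each camera call takes 0.05 s, during which the arm holds its last target. There are 200 camera calls.

## Working session

There is one attempt and no reset: what is moved stays moved. The work goes in short steps, Python scripts to look and compute and a tool call to move; the robot and the scene stay as the last step left them, time stands still between calls to the robot, and variables do not carry over. Pictures are saved under pics/ and viewed, at most 10 in all, crops included, and the job is handed in when it is done.

Besides the shell and the picture viewer there is one more tool, called after ">>>" as name(argument=value, ...) on one line, values as JSON. servo_tool: Moves the arm, as the interface text tells. Its arguments: {"type":"object","properties":{"plan":{"type":"array","items":{"type":"array","items":{"type":"array","items":{"type":"number"}}}}},"required":["plan"]}

```bash
mkdir -p pics
cat > h.py <<'E'
import numpy as np, cv2, pickle
from cell import sensors, viewer, bot
def grab(n,f):
    d=viewer.grab_frame(n); pickle.dump(d,open(f'pics/{f}.pkl','wb'))
    cv2.imwrite(f'pics/{f}.png',d['image'][:,:,::-1]); return d
def load(f): return pickle.load(open(f'pics/{f}.pkl','rb'))
def ray(d,u,v,z):
    f=d['image'].shape[0]/2/np.tan(np.radians(d['fov_y'])/2)
    P=np.array(d['pose']); r=P[:3,:3]@np.array([(u-d['cx'])/f,(v-d['cy'])/f,1]); o=P[:3,3]
    return o+r*(z-o[2])/r[2]
def proj(d,p):
    f=d['image'].shape[0]/2/np.tan(np.radians(d['fov_y'])/2)
    P=np.array(d['pose']); c=P[:3,:3].T@(np.array(p)-P[:3,3]); return f*c[0]/c[2]+d['cx'],f*c[1]/c[2]+d['cy']
E
python3 - <<'E'
from h import *
a=grab('scene','s0');b=grab('side','e0');c=grab('wrist','w0')
for d in(a,b,c):print(np.round(d['pose'],2).tolist(),d['fov_y'],d['cx'],d['cy'])
s=sensors.observe();print(s['tool_pos'],s['tcp_rot'],s['force'],s['clock'],s['gripper_width'])
E
```

```text
[[-0.25, 0.71, -0.66, 1138.3], [0.97, 0.19, -0.16, 153.31], [0.01, -0.67, -0.74, 779.25], [0.0, 0.0, 0.0, 1.0]] 43.2127529772933 276.449493251667 207.17329147816164
[[0.94, -0.21, 0.27, 265.64], [-0.34, -0.55, 0.76, -665.35], [-0.01, -0.81, -0.59, 595.78], [0.0, 0.0, 0.0, 1.0]] 45.83187211687957 276.3809860739371 204.1429152113601
[[1.0, -0.0, -0.0, 549.9], [-0.0, -0.97, -0.24, 65.59], [-0.0, 0.24, -0.97, 383.85], [0.0, 0.0, 0.0, 1.0]] 67.2409613770297 273.4449362184155 210.86465538263352
[5.49613085e+02 9.19105380e-02 2.35019261e+02] [-2.22061762e+00 -2.22064676e+00  1.22862356e-03] [ 0.73877964  0.88646379 -0.24209209] 0.15 93.36750451327863
```

View pics/s0.png

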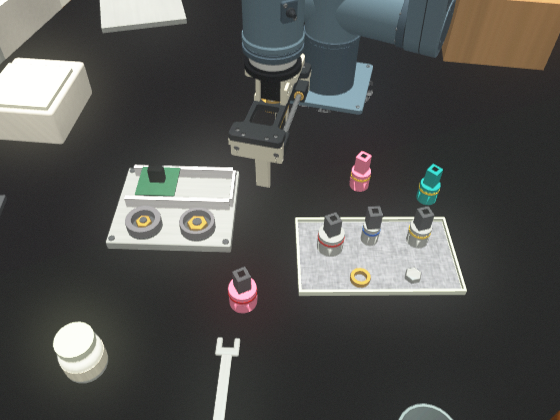

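View pics/w0.png

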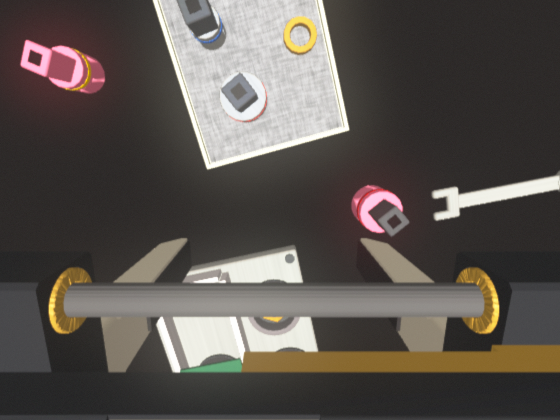

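The scene shows the block on the left with the green shutter at (158,182), its grip top at (156,167) and spare cups at (143,221) and (197,223). On the tray, red is at (333,220), blue at (374,212) and yellow at (424,215). The wrist view sees the tray top-left and the block at the bottom.

Run:
```python
from h import *
a=load('s0')['image'][:,:,::-1]
c1=cv2.resize(a[155:260,100:250],None,fx=5,fy=5,interpolation=cv2.INTER_CUBIC)
cv2.imwrite('pics/c1.png',c1)
c2=cv2.resize(a[195:305,285:470],None,fx=4.3,fy=4.3,interpolation=cv2.INTER_CUBIC)
cv2.imwrite('pics/c2.png',c2)
```

```text
(no output)
```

View pics/c1.png

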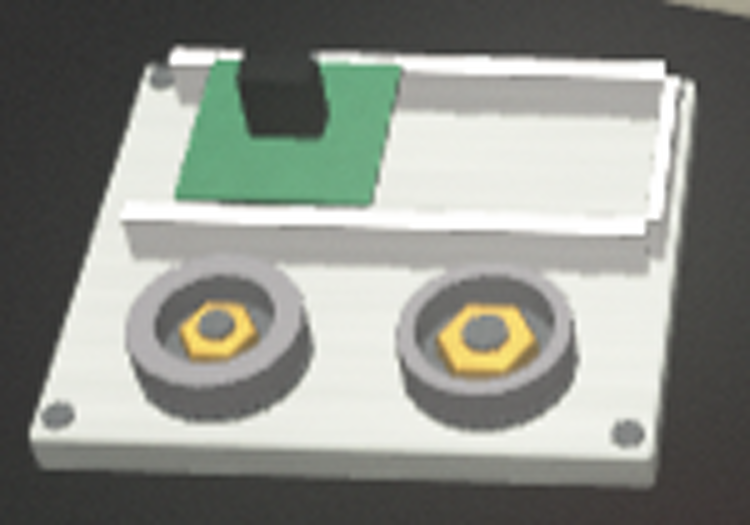

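View pics/c2.png

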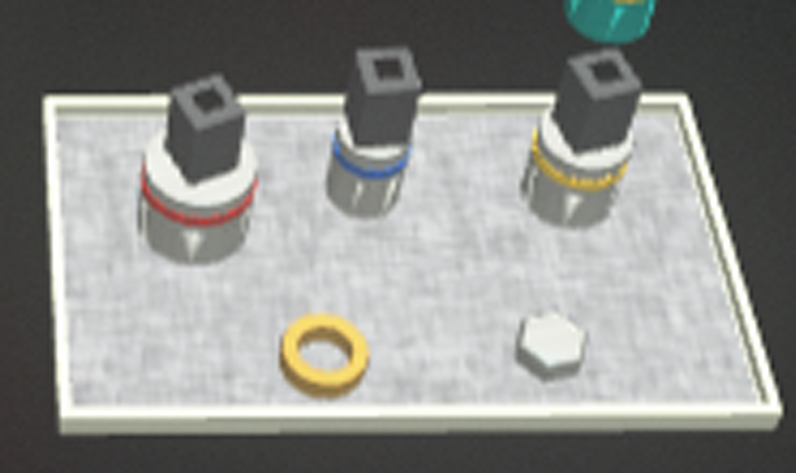

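The block crop's top corners are at (30,440), (655,465), (695,80) and (150,65). The spare cups look like the medium (left) and large (right) sizes, so the hidden nut is probably small. The tray crop shows the adapter tops at red (208,102), blue (388,70) and yellow (605,72).

View pics/e0.png

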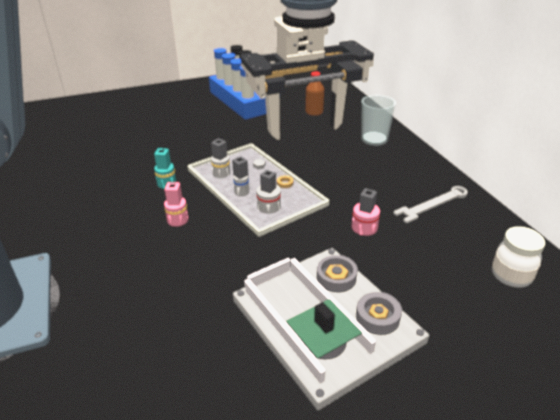

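Run:
```python
from h import *
from scipy.optimize import least_squares
d=load('s0')
B=lambda u,v:(100+u/5,155+v/5)
T=lambda u,v:(285+u/4.3,195+v/4.3)
obs=[((100,-115,20),B(32,438)),((100,115,20),B(655,465)),((-100,115,20),B(697,80)),((-100,-115,20),B(148,65))]
def fit(obs,x0):
    def f(x):
        c,s=np.cos(x[2]),np.sin(x[2]);r=[]
        for p,uv in obs:
            q=proj(d,(x[0]+c*p[0]-s*p[1],x[1]+s*p[0]+c*p[1],p[2])); r+=[q[0]-uv[0],q[1]-uv[1]]
        return r
    s=least_squares(f,x0,x_scale=[10,10,.1]);return np.round(s.x,3),np.round(s.fun,1)
print(fit(obs,[550,-150,0]))
print(fit([((85,-145,12),T(60,415)),((85,145,12),T(782,410)),((-85,145,12),T(688,95)),((-85,-145,12),T(43,96))],[550,250,0]))
for n,u,v in(('red',208,102),('blue',388,70),('yel',605,72)): print(n,ray(d,*T(u,v),84).round(1))
print('grip front-top edge L,R',ray(d,*B(240,82),77+2).round(1))
```

```text
(array([ 5.07919e+02, -2.00736e+02,  2.19000e-01]), array([-1.1,  0.6,  0.5, -0.7,  0.8,  0.1, -0.1, -0.3]))
(array([5.16512e+02, 1.89220e+02, 2.65000e-01]), array([-0.1,  0.1,  0.3,  0.4, -0.3, -0.4,  0.2, -0.2]))
red [521.4 104.1  84. ]
blue [484.9 172.6  84. ]
yel [462.9 259.3  84. ]
grip front-top edge L,R [ 490.3 -258.6   79. ]
```

The side view confirms the layout: grip at (324,316), sockets with yellow (220,150), blue (241,170) and red (268,185).

Run:
```python
from h import *
d=load('s0');e=load('e0')
B=lambda u,v:(100+u/5,155+v/5)
c,s=np.cos(.219),np.sin(.219);ex=np.array([c,s,0]);ey=np.array([-s,c,0])
p=ray(d,*B(287.5,136),45);print('grip from base',p-8*ex)
for z in(42,45,48):
  q=[ray(d,*B(u,v),z) for u,v in((215,60),(403,66),(373,205),(176,198))]
  print(z,'plate',np.mean(q,0).round(1),[np.linalg.norm(q[i]-q[(i+1)%4]).round(1) for i in range(4)])
I=e['image'][:,:,::-1]
k1=cv2.resize(I[285:350,280:380],None,fx=4,fy=4,interpolation=cv2.INTER_CUBIC)
k2=cv2.resize(I[130:220,200:300],None,fx=4,fy=4,interpolation=cv2.INTER_CUBIC)
o=np.zeros((360,800,3),np.uint8);o[:260,:400]=k1;o[:,400:]=k2
cv2.imwrite('pics/k.png',o)
```

```text
grip from base [ 474.4149254  -250.04896697   45.        ]
42 plate [ 476.2 -249.4   42. ] [np.float64(76.1), np.float64(77.5), np.float64(75.9), np.float64(77.2)]
45 plate [ 478.9 -247.8   45. ] [np.float64(75.8), np.float64(77.1), np.float64(75.6), np.float64(76.9)]
48 plate [ 481.6 -246.1   48. ] [np.float64(75.5), np.float64(76.8), np.float64(75.3), np.float64(76.5)]
```

View pics/k.png

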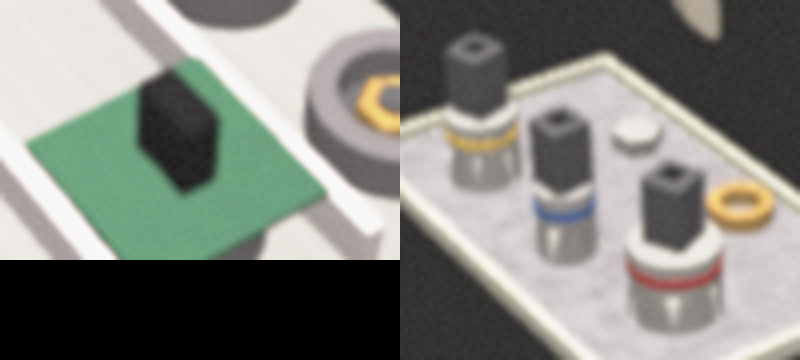

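The side crop shows the grip top face centred at about (178,102), and the adapter tops at red (674,174), blue (560,119) and yellow (476,46), all crop coordinates.

Run:
```python
from h import *
d=load('s0');e=load('e0')
T=lambda u,v:(285+u/4.3,195+v/4.3)
for n,S,z,t in(('grip',(280+178/4,285+102/4),79,None),('red',(200+274/4,130+174/4),84,(208,102)),('blue',(240,130+119/4),84,(388,70)),('yel',(219,130+46/4),84,(605,72))):
    print(n,ray(e,*S,z).round(1), ray(d,*T(*t),z).round(1) if t else '')
# adapter top corners blue in scene crop
q=[ray(d,*T(u,v),84)[:2] for u,v in((358,50),(408,48),(419,88),(368,92))]
for i in range(4):
    w=q[(i+1)%4]-q[i];print(w.round(1),np.degrees(np.arctan2(w[1],w[0])).round(1))
```

```text
grip [ 479.3 -250.3   79. ] 
red [519.6  97.9  84. ] [521.4 104.1  84. ]
blue [483.1 166.7  84. ] [484.9 172.6  84. ]
yel [462.8 255.1  84. ] [462.9 259.3  84. ]
[-6.5 19.9] 108.1
[21.1  7.1] 18.5
[  7.6 -19.9] -69.1
[-22.1  -7.1] -162.2
```

>>> servo_tool(plan=[[[-41,-12,0,0,0,-0.11,60],[-41,-12,0,0,0,-0.109,50],[-41,-12,0,0,0,0,45],[-41,-12,0,0,0,0,45],[-41,-12,0,0,0,0,45]]])

```text
clock: 0.57
tool_pos: [522.0, -205.3, 235.6]
tcp_rot: [-1.971, -2.446, -0.0]
force: [1.1, 0.5, 0.5]
gripper_width: 64.2
gripper_force: 0.0
```

>>> servo_tool(plan=[[[-17,-26,10,0,0,0,45],[-16.5,-26.5,30,0,0,0,45],[0,0,40,0,0,0,45],[0,0,35,0,0,0,45],[0,0,20,0,0,0,45],[0,0,0,0,0,0,45],[0,0,0,0,0,0,45]]])

```text
clock: 1.15
tool_pos: [478.6, -246.4, 101.0]
tcp_rot: [-1.97, -2.443, -0.0]
force: [-0.5, -0.1, -0.5]
gripper_width: 45.0
gripper_force: 0.0
```

Run:
```python
from h import *
a=grab('scene','s1')['image'][:,:,::-1];b=grab('side','e1')['image'][:,:,::-1]
o=np.hstack([cv2.resize(a[120:220,90:190],None,fx=4,fy=4,interpolation=2),cv2.resize(b[250:350,270:370],None,fx=4,fy=4,interpolation=2)])
cv2.imwrite('pics/m.png',o);print(sensors.observe()['tool_pos'])
```

```text
[ 480.34890053 -247.52935746  103.34430771]
```

View pics/m.png

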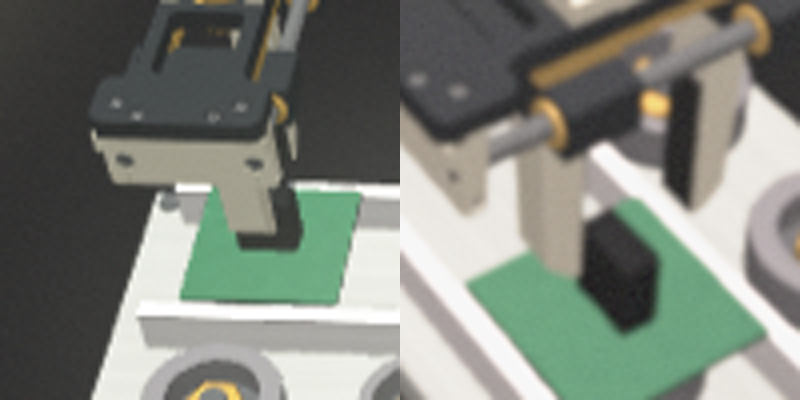

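The grip sits between the fingers: tip midpoint about (622,240) against grip top (620,235) in the side crop. Next I descend and close.

>>> servo_tool(plan=[[[0,0,20,0,0,0,45],[0,0,13,0,0,0,45],[0,0,0,0,0,0,30],[0,0,0,0,0,0,10],[0,0,0,0,0,0,10],[0,0,0,0,0,0,10],[0,0,0,0,0,0,10]]])

```text
clock: 1.83
tool_pos: [477.9, -247.8, 70.2]
tcp_rot: [-1.969, -2.447, 0.006]
force: [-17.4, -6.0, 13.2]
gripper_width: 16.6
gripper_force: 9.3
```

>>> servo_tool(plan=[[[0,0,0,0,0,0,10],[0,0,0,0,0,0,10],[4,0,0,0,0,0,10],[8,0,0,0,0,0,10],[8,0,0,0,0,0,10]]])

```text
clock: 2.25
tool_pos: [473.3, -228.9, 70.2]
tcp_rot: [-1.971, -2.446, 0.006]
force: [-11.0, -4.6, 9.7]
gripper_width: 15.9
gripper_force: 30.0
```

>>> servo_tool(plan=[[[8,-0.5,-0.5,0,0,0,10],[8,-0.5,-0.5,0,0,0,10],[8,0,0,0,0,0,10],[8,0,0,0,0,0,10],[8,0,0,0,0,0,10],[6,0,0,0,0,0,10],[3,0,0,0,0,0,10],[0,0,0,0,0,0,10]]])

```text
clock: 2.92
tool_pos: [462.1, -179.1, 70.3]
tcp_rot: [-1.969, -2.446, 0.003]
force: [-6.4, -0.0, 3.0]
gripper_width: 15.4
gripper_force: 30.0
```

>>> servo_tool(plan=[[[2,0,0,0,0,0,10],[2,0,0,0,0,0,10],[2,0,0,0,0,0,10],[2,0,0,0,0,0,10],[0,0,0,0,0,0,10],[0,0,0,0,0,0,10]]])

```text
clock: 3.42
tool_pos: [461.6, -176.5, 70.3]
tcp_rot: [1.966, 2.444, -0.01]
force: [-6.4, -18.8, -6.9]
gripper_width: 15.7
gripper_force: 30.0
```

>>> servo_tool(plan=[[[0,0,0,0,0,0,45],[0,0,0,0,0,0,45],[0,0,0,0,0,0,45],[0,0,-30,0,0,0,45],[0,0,-40,0,0,0,45],[0,0,-40,0,0,0,45],[41,0,-15,0,0,0,45],[41,0,0,0,0,0,45],[41,0,0,0,0,0,45],[0,0,0,0,0,0,45]]])

```text
clock: 4.25
tool_pos: [433.9, -47.1, 194.7]
tcp_rot: [-1.965, -2.448, -0.004]
force: [-0.7, 1.2, -0.9]
gripper_width: 44.9
gripper_force: 0.0
```

Run:
```python
from h import *
a=grab('scene','s2')['image'][:,:,::-1];b=grab('side','e2')['image'][:,:,::-1];grab('wrist','w2')
o=np.hstack([cv2.resize(a[160:245,105:245],None,fx=2.85,fy=4,interpolation=2)[:,:400],cv2.resize(b[270:370,250:350],None,fx=4,fy=4,interpolation=2)[:340]])
w=load('w2')['image'][:,:,::-1]
o=np.vstack([o,np.hstack([cv2.resize(w,(346,260)),np.zeros((260,o.shape[1]-346,3),np.uint8)])])
cv2.imwrite('pics/n.png',o);print(sensors.observe()['tool_pos'],o.shape)
```

```text
[436.63600083 -53.01846338 194.60330181] (600, 799, 3)
```

View pics/n.png

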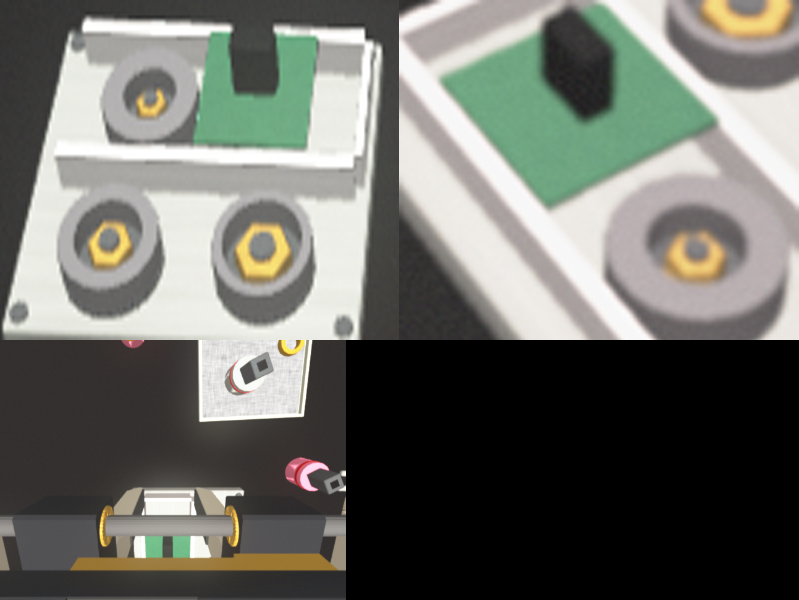

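The nut in the uncovered cup is small, smaller than both spares, so I'll use the blue socket. Next I check the shutter travel numerically and average the pose.

Run:
```python
from h import *
d=load('s2');e=load('e2')
B=lambda u,v:(105+u/2.85,160+v/4); E=lambda u,v:(250+(u-400)/4 if u>=400 else 0,270+v/4)
R=np.array([[np.cos(.219),np.sin(.219)],[-np.sin(.219),np.cos(.219)]])
bl=lambda p:(R@(p[:2]-[507.9,-200.7])).round(1)
q=[ray(d,*B(u,v),45) for u,v in((208,33),(318,37),(305,147),(195,143))];c=np.mean(q,0)
print('plate scene',c.round(1),bl(c))
q=[ray(e,*E(u,v),45) for u,v in((441,78),(602,2),(718,123),(549,207))];c=np.mean(q,0)
print('plate side',c.round(1),bl(c))
for n,p in(('cup scene',ray(d,*B(149.5,95),38)),('stud scene',ray(d,*B(151,102),35)),('cup side',ray(e,*E(697,248),38)),('stud side',ray(e,*E(695,246),35))):print(n,p.round(1),bl(p))
for n in('scene','side'):
    s=sensors.observe();print(s['tool_pos'].round(1) if hasattr(s['tool_pos'],'round') else s['tool_pos'],s['q'])
```

```text
plate scene [ 463.1 -177.6   45. ] [-38.7  32.3]
plate side [ 463.7 -178.8   45. ] [-38.4  30.9]
cup scene [ 480.  -250.5   38. ] [-38.1 -42.6]
stud scene [ 481.6 -249.2   35. ] [-36.2 -41.6]
cup side [ 479.5 -253.6   38. ] [-39.2 -45.4]
stud side [ 480.3 -250.3   35. ] [-37.7 -42.4]
[436.6 -53.  194.6] [-3.75358763e-01  9.25263353e-02  1.84618257e+00 -1.64260542e-04
  1.20131087e+00 -5.91430278e-01]
[436.6 -53.  194.6] [-3.75358763e-01  9.25263353e-02  1.84618257e+00 -1.64260542e-04
  1.20131087e+00 -5.91430278e-01]
```

>>> servo_tool(plan=[[[0,0,0,0,0,0,50]]])

```text
clock: 4.48
tool_pos: [436.8, -54.1, 194.3]
tcp_rot: [1.971, 2.445, 0.0]
force: [-0.8, 0.0, 1.1]
gripper_width: 47.5
gripper_force: 0.0
```

>>> servo_tool(plan=[[[0,0,0,0,0,-0.1,60],[32.9,19.2,0,0,0,0,60],[32.9,19.2,0,0,0,0,60],[32.9,19.2,0,0,0,0,60],[32.9,19.2,0,0,0,0,60],[32.9,19.2,20,0,0,0,60],[32.9,19.2,20,0,0,0,60],[0,0,30,0,0,0,60],[0,0,0,0,0,0,60],[0,0,0,0,0,0,60],[0,0,0,0,0,0,60]]])

```text
clock: 5.4
tool_pos: [485.3, 166.2, 126.0]
tcp_rot: [1.849, 2.539, -0.0]
force: [-0.1, -0.8, 0.1]
gripper_width: 60.0
gripper_force: 0.0
```

Run:
```python
from h import *
a=grab('scene','s3')['image'][:,:,::-1];p=[sensors.observe()['tool_pos']];b=grab('side','e3')['image'][:,:,::-1];p+=[sensors.observe()['tool_pos']];w=grab('wrist','w3')['image'][:,:,::-1]
p+=[sensors.observe()['tool_pos']];print(np.mean(p,0),np.round(p,1).tolist())
o=np.hstack([cv2.resize(a[150:250,330:430],None,fx=4,fy=4,interpolation=2),cv2.resize(b[110:210,190:290],None,fx=4,fy=4,interpolation=2)])
cv2.imwrite('pics/o.png',np.vstack([o[:,:],np.hstack([cv2.resize(w[:,:],(266,200)),np.zeros((200,534,3),np.uint8)])]))
```

```text
[485.73689009 166.24785389 126.88877151] [[485.7, 166.1, 126.7], [485.8, 166.2, 127.0], [485.7, 166.4, 127.0]]
```

View pics/o.png

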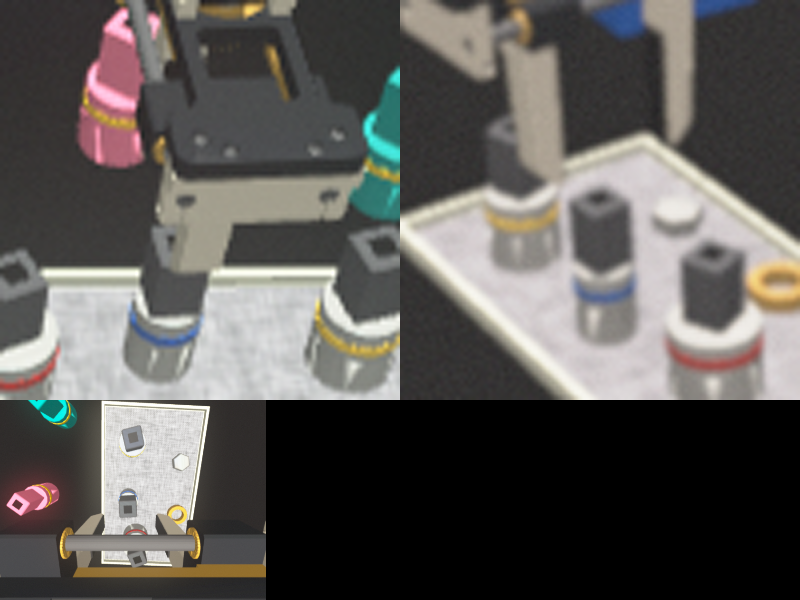

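Run:
```python
from h import *
d=load('s3');e=load('e3');w=load('w3')
E=lambda u,v:(190+(u-400)/4,110+v/4);S=lambda u,v:(330+u/4,150+v/4)
t=np.array([485.7,166.2,109.9]);y=np.array([.949,.3146,0]);x=np.array([-.3146,.949,0])
# project inner/outer pad corners of tips (opening 60 => inner 30, outer 47.5)
def cr(sg): return [t+sg*o*y+k*7.5*x for o in(30,47.5) for k in(-1,1)]
for sg in(-1,1):
    print('side',sg,[tuple(np.round(((proj(e,p)[0]-190)*4+400,(proj(e,p)[1]-110)*4))) for p in cr(sg)])
    print('scene',sg,[tuple(np.round(((proj(d,p)[0]-330)*4,(proj(d,p)[1]-150)*4))) for p in cr(sg)])
    print('wrist',sg,[tuple(np.round(proj(w,p))) for p in cr(sg)])
print('blue side',ray(e,*E(601,196),84).round(1),'wrist',ray(w,267,229,84).round(1))
g=cv2.resize(w['image'][150:310,130:430,::-1],None,fx=2.6,fy=2.6,interpolation=2);cv2.imwrite('pics/p.png',g);print(g.shape)
```

```text
side -1 [(np.float64(560.0), np.float64(179.0)), (np.float64(543.0), np.float64(167.0)), (np.float64(530.0), np.float64(191.0)), (np.float64(513.0), np.float64(178.0))]
scene -1 [(np.float64(145.0), np.float64(155.0)), (np.float64(178.0), np.float64(154.0)), (np.float64(138.0), np.float64(127.0)), (np.float64(171.0), np.float64(126.0))]
wrist -1 [(np.float64(220.0), np.float64(267.0)), (np.float64(219.0), np.float64(242.0)), (np.float64(189.0), np.float64(268.0)), (np.float64(187.0), np.float64(242.0))]
side 1 [(np.float64(660.0), np.float64(140.0)), (np.float64(643.0), np.float64(129.0)), (np.float64(689.0), np.float64(129.0)), (np.float64(671.0), np.float64(118.0))]
scene 1 [(np.float64(171.0), np.float64(256.0)), (np.float64(206.0), np.float64(254.0)), (np.float64(179.0), np.float64(287.0)), (np.float64(214.0), np.float64(285.0))]
wrist 1 [(np.float64(326.0), np.float64(266.0)), (np.float64(327.0), np.float64(241.0)), (np.float64(357.0), np.float64(266.0)), (np.float64(358.0), np.float64(241.0))]
blue side [484.4 169.3  84. ] wrist [480.1 171.6  84. ]
(416, 780, 3)
```

View pics/p.png

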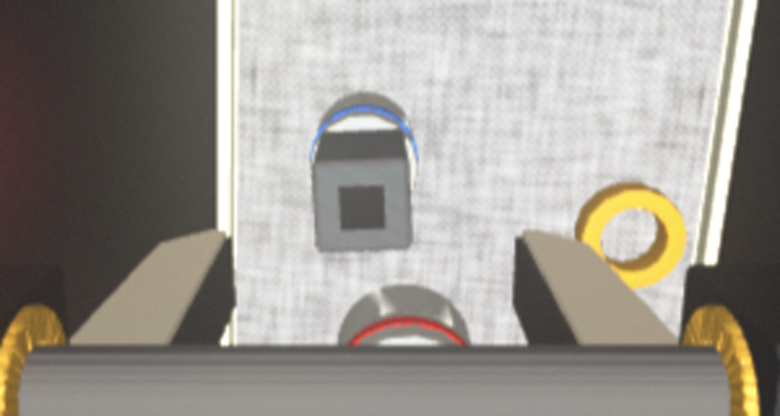

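The wrist crop shows the blue adapter top square with corners (316,160), (409,157), (412,248) and (317,251), so it is well aligned. The fingertips are where the calibration predicts. I need about +6 in tool x and -2 in tool y, then the descent and grip.

>>> servo_tool(plan=[[[6,-2,0,0,0,0,60],[0,0,25,0,0,0,60],[0,0,20,0,0,0,60],[0,0,14,0,0,0,60],[0,0,0,0,0,0,40],[0,0,0,0,0,0,15],[0,0,0,0,0,0,15],[0,0,0,0,0,0,15],[0,0,0,0,0,0,15],[0,0,0,0,0,0,15]]])

```text
clock: 6.38
tool_pos: [481.2, 172.7, 67.2]
tcp_rot: [1.846, 2.54, 0.002]
force: [-0.3, 0.2, 0.2]
gripper_width: 24.5
gripper_force: 0.9
```

>>> servo_tool(plan=[[[0,0,0,0,0,0,15],[0,0,0,0,0,0,15],[0,0,-20,0,0,0,15],[0,0,-35,0,0,0,15],[0,0,-35,0,0,0.1,15],[0,0,-10,0,0,0,15],[-37.4,-8.45,0,0,0,0,15],[-37.4,-8.45,0,0,0,0,15],[-37.4,-8.45,0,0,0,0,15],[-37.4,-8.45,0,0,0,0,15],[-37.4,-8.45,0,0,0,0,15],[-37.4,-8.45,0,0,0,0,15],[-37.4,-8.45,0,0,0,0,15],[-37.4,-8.45,0,0,0,0,15],[-37.4,-8.45,0,0,0,0,15],[-37.4,-8.45,0,0,0,0,15],[-37,-8.45,0,0,0,0,15],[0,0,0,0,0,0,15],[0,0,0,0,0,0,15],[0,0,0,0,0,0,15]]])

```text
clock: 8.05
tool_pos: [476.3, -248.2, 165.3]
tcp_rot: [-1.971, -2.443, -0.001]
force: [0.3, 0.6, -1.1]
gripper_width: 23.9
gripper_force: 29.7
```

>>> servo_tool(plan=[[[-1.7,1.3,25,0,0,0,15],[0,0,25,0,0,0,15],[0,0,7,0,0,0,15],[0,0,0,0,0,0,15],[0,0,0,0,0,0,15],[0,0,0,0,0,0,15]]])

```text
clock: 8.55
tool_pos: [479.4, -250.0, 110.6]
tcp_rot: [1.969, 2.446, 0.0]
force: [-0.1, -0.1, -1.3]
gripper_width: 24.2
gripper_force: 29.7
```

Run:
```python
from h import *
p=[]
for n in('scene','side','scene','side'):
    grab(n,n[:2]+'4');p.append(sensors.observe()['tool_pos'])
print(np.round(p,1).tolist(),np.mean(p,0).round(2))
d=load('sc4');e=load('si4');t=np.mean(p,0);bz=t[2]-63.2
# measured blue band centroid vs predicted for socket under TCP
for im,nm in((d,'scene'),(e,'side')):
    h=cv2.cvtColor(im['image'],cv2.COLOR_RGB2HSV)
    m=((h[...,0]>100)&(h[...,0]<125)&(h[...,1]>110)&(h[...,2]>50)).astype(np.uint8)
    n,l,st,c=cv2.connectedComponentsWithStats(m)
    u,v=proj(im,(t[0],t[1],bz+33))
    print(nm,'pred',np.round((u,v),1),[(st[i].tolist(),c[i].round(1).tolist()) for i in range(1,n) if st[i][4]>5 and abs(c[i][0]-u)<30 and abs(c[i][1]-v)<40])
```

```text
[[479.6, -250.3, 110.9], [479.5, -250.4, 110.8], [479.4, -250.5, 110.7], [479.2, -250.5, 110.5]] [ 479.41 -250.41  110.71]
scene pred [154.2 167.8] [([146, 169, 17, 7, 25], [154.5, 173.5])]
side pred [324.6 309.8] [([317, 317, 15, 5, 18], [323.6, 320.2])]
```

Run:
```python
from h import *
t=np.array([479.41,-250.41,110.71])
P={}
for a,b,near in(('s2','sc4',(157,184)),('e2','si4',(324,332))):
    i0=load(a);i1=load(b)
    h=cv2.cvtColor(cv2.resize(i0['image'],None,fx=4,fy=4,interpolation=2),cv2.COLOR_RGB2HSV)
    m=((h[...,0]>12)&(h[...,0]<30)&(h[...,1]>120)&(h[...,2]>90)).astype(np.uint8)
    n,l,st,c=cv2.connectedComponentsWithStats(m)
    for i in range(1,n):
        if st[i][4]>80 and np.hypot(*(c[i]/4-near))<15:
            x,y,w,hh,_=st[i]; print(a,'nut bbox u',x/4,(x+w)/4,'mid',(x+w/2)/4-.375,'v',y/4,(y+hh)/4,'pred@TCP,z28',np.round(proj(i0,(t[0],t[1],28)),1))
    df=np.abs(i1['image'].astype(int)-i0['image']).sum(2)
    u0=int(proj(i1,(t[0],t[1],70))[0])
    for z in(54,60,66,72):  # socket body rows
        u,v=proj(i1,(t[0],t[1],z));r=int(round(v))
        print(b,'z',z,'pred u %.1f'%u,'row',r,df[r,u0-18:u0+19].tolist() if z in(60,72) else '')
        g=i1['image'][r].astype(int).sum(1);print('   ',u0-18,g[u0-18:u0+19].tolist() if z in (60,72) else '')
```

```text
s2 nut bbox u 153.25 163.0 mid 157.75 v 182.5 189.0 pred@TCP,z28 [158.4 187.1]
sc4 z 54 pred u 156.4 row 178 
    137 
sc4 z 60 pred u 155.9 row 176 [2, 4, 6, 0, 2, 2, 5, 2, 5, 3, 153, 177, 193, 208, 219, 214, 211, 224, 196, 183, 149, 142, 70, 126, 122, 171, 176, 59, 1, 1, 7, 3, 3, 2, 5, 2, 1]
    137 [650, 650, 618, 616, 621, 622, 621, 588, 545, 515, 379, 358, 339, 326, 321, 318, 326, 320, 319, 329, 351, 351, 427, 371, 375, 359, 362, 479, 539, 541, 541, 544, 540, 540, 525, 520, 540]
sc4 z 66 pred u 155.4 row 173 
    137 
sc4 z 72 pred u 154.9 row 171 [3, 5, 6, 6, 1, 1, 7, 5, 73, 96, 113, 9, 54, 109, 123, 123, 123, 70, 66, 75, 122, 118, 124, 125, 160, 208, 49, 7, 2, 3, 1, 4, 3, 3, 2, 4, 2]
    137 [496, 498, 494, 495, 493, 494, 494, 498, 496, 393, 378, 479, 543, 603, 616, 615, 614, 566, 554, 425, 383, 386, 383, 375, 344, 294, 444, 499, 496, 494, 493, 496, 493, 496, 495, 496, 491]
e2 nut bbox u 317.5 331.0 mid 323.875 v 330.25 339.5 pred@TCP,z28 [323. 335.]
si4 z 54 pred u 323.8 row 323 
    306 
si4 z 60 pred u 324.0 row 320 [7, 7, 1, 3, 3, 6, 7, 4, 27, 109, 163, 168, 179, 184, 169, 176, 148, 147, 133, 122, 130, 135, 153, 180, 194, 198, 210, 225, 199, 195, 163, 94, 37, 3, 3, 4, 2]
    306 [560, 550, 539, 541, 545, 540, 544, 544, 515, 437, 375, 369, 347, 325, 326, 319, 334, 346, 354, 372, 371, 376, 374, 366, 345, 343, 328, 316, 339, 344, 380, 445, 509, 535, 534, 519, 505]
si4 z 66 pred u 324.2 row 317 
    306 
si4 z 72 pred u 324.4 row 314 [0, 5, 0, 4, 4, 4, 0, 35, 121, 204, 215, 187, 148, 108, 43, 47, 91, 59, 22, 104, 102, 14, 37, 96, 142, 146, 147, 101, 46, 21, 84, 97, 66, 26, 4, 1, 3]
    306 [688, 691, 692, 684, 685, 679, 664, 621, 519, 426, 388, 399, 418, 454, 512, 601, 644, 614, 529, 457, 466, 557, 620, 665, 685, 674, 653, 606, 533, 466, 406, 398, 425, 464, 495, 527, 626]
```

The nut and socket silhouettes agree in the scene view. In the side view the socket is about 1.2 mm too far along tool y, which matches the grip-based estimate, so I correct that and descend.

>>> servo_tool(plan=[[[0,-1.3,4,0,0,0,15],[0,0,3,0,0,0,15],[0,0,2,0,0,0,15],[0,0,2,0,0,0,15],[0,0,2,0,0,0,15],[0,0,0,0,0,0,15],[0,0,0,0,0,0,15]]])

```text
clock: 9.33
tool_pos: [477.3, -250.3, 96.1]
tcp_rot: [-1.971, -2.445, -0.0]
force: [-0.2, -0.0, -1.3]
gripper_width: 23.5
gripper_force: 29.7
```

>>> servo_tool(plan=[[[0,0,2,0,0,0,15],[0,0,2,0,0,0,15],[0,0,0,0,0,0,15],[0,0,0,0,0,0,15]]])

```text
clock: 9.67
tool_pos: [477.3, -250.3, 92.2]
tcp_rot: [-1.971, -2.446, -0.0]
force: [-0.0, -0.7, -2.0]
gripper_width: 23.7
gripper_force: 29.7
```

>>> servo_tool(plan=[[[0,0,2,0,0,0,15],[0,0,2,0,0,0,15],[0,0,2,0,0,0,15],[0,0,0,0,0,0,15],[0,0,0,0,0,0,15]]])

```text
clock: 10.08
tool_pos: [477.4, -250.5, 87.2]
tcp_rot: [1.971, 2.446, -0.0]
force: [-1.6, 1.2, 6.7]
gripper_width: 23.7
gripper_force: 29.8
```

>>> servo_tool(plan=[[[0,0,1.5,0,0,0,15],[0,0,1.5,0,0,0,15],[0,0,0,0,0,0,15],[0,0,0,0,0,0,15]]])

```text
clock: 10.42
tool_pos: [477.6, -250.8, 87.0]
tcp_rot: [1.969, 2.445, -0.001]
force: [-7.8, 4.7, 27.1]
gripper_width: 23.8
gripper_force: 29.9
```

>>> servo_tool(plan=[[[0.6,-0.6,0,0,0,0,15],[0.4,-0.4,0.5,0,0,0,15],[0,0,0,0,0,0,15],[0,0,0,0,0,0,15]]])

```text
clock: 10.75
tool_pos: [477.4, -250.7, 87.0]
tcp_rot: [1.968, 2.443, -0.001]
force: [-5.8, 3.7, 27.1]
gripper_width: 23.8
gripper_force: 29.9
```

Run:
```python
from h import *
from scipy.optimize import least_squares
# differential height: same socket silhouettes/adapter in the two pictures; dump band-row stats
s=sensors.observe();print(s['tool_pos'],s['force'],s['wrist_torque'],s['tcp_rot'])
# block-plane height check: rim ellipse fit in scene/side before socket came (e2)
for a,uv in(('e2',(324,332)),('s2',(157.5,184))):
    im=load(a);g=cv2.cvtColor(cv2.resize(im['image'],None,fx=4,fy=4,interpolation=2),cv2.COLOR_RGB2GRAY)
    u,v=int(uv[0]*4),int(uv[1]*4)
    print(a,'col',g[v-110:v+110:4,u].tolist());print('row',g[v-8,u-120:u+120:4].tolist())
```

```text
[ 477.40367688 -250.67324072   86.98477632] [-5.83932384  3.73065809 27.12492072] [0.85748122 1.21596963 0.14623553] [ 1.96762010e+00  2.44263768e+00 -7.08917538e-04]
e2 col [153, 190, 217, 227, 230, 232, 231, 228, 219, 201, 182, 180, 179, 179, 181, 177, 158, 124, 107, 101, 103, 102, 103, 116, 137, 147, 138, 133, 133, 124, 129, 162, 199, 200, 176, 154, 155, 171, 176, 178, 181, 180, 180, 181, 172, 149, 119, 102, 102, 100, 102, 102, 101, 102, 118]
row [234, 234, 234, 234, 234, 234, 228, 204, 179, 175, 181, 180, 180, 179, 178, 183, 179, 161, 128, 97, 95, 103, 111, 119, 131, 156, 175, 174, 156, 143, 143, 155, 167, 171, 162, 142, 119, 106, 100, 95, 94, 93, 110, 143, 168, 179, 180, 180, 181, 181, 180, 178, 177, 171, 168, 164, 161, 162, 163, 163]
s2 col [60, 58, 59, 61, 60, 61, 58, 59, 74, 215, 255, 252, 228, 160, 166, 170, 176, 178, 179, 177, 161, 119, 99, 101, 100, 105, 120, 136, 133, 124, 143, 196, 180, 148, 182, 180, 178, 178, 162, 132, 218, 255, 255, 241, 143, 167, 167, 169, 168, 165, 166, 179, 218, 228, 193]
row [236, 235, 236, 235, 235, 236, 235, 235, 236, 236, 236, 235, 235, 231, 190, 177, 178, 178, 178, 178, 177, 153, 97, 97, 96, 99, 98, 98, 105, 107, 110, 110, 101, 122, 110, 104, 99, 98, 100, 128, 184, 180, 179, 180, 179, 179, 179, 174, 207, 142, 145, 144, 145, 146, 144, 145, 145, 145, 145, 130]
```

Run:
```python
from h import *
for a,z,cols in(('s0','scene',None),('e0','side',None)):
    d=load(a)
    g=cv2.cvtColor(d['image'],cv2.COLOR_RGB2GRAY).astype(int)
    us=(141,143,145,196,198) if a=='s0' else (376,378,380,335,337)
    v0=205 if a=='s0' else 250
    for u in us: print(a,u,v0,g[v0:v0+(45 if a=='s0' else 90),u].tolist())
    for p in ((540,-230),(530,-190)):
        print([np.round(proj(d,(p[0],p[1],h)),1).tolist() for h in(20,38,41.5)])
```

```text
s0 141 205 [165, 173, 178, 178, 171, 141, 100, 100, 100, 99, 146, 194, 161, 134, 133, 133, 123, 133, 197, 215, 193, 134, 144, 179, 179, 180, 167, 124, 99, 101, 100, 100, 101, 101, 158, 231, 231, 231, 206, 158, 130, 126, 125, 126, 113]
s0 143 205 [170, 179, 178, 180, 164, 107, 102, 100, 101, 102, 138, 174, 135, 133, 135, 136, 127, 124, 182, 217, 198, 142, 150, 180, 178, 181, 161, 104, 100, 100, 99, 100, 99, 90, 159, 232, 232, 231, 209, 161, 129, 127, 124, 128, 113]
s0 145 205 [170, 179, 179, 180, 168, 121, 101, 104, 101, 102, 141, 187, 163, 136, 135, 125, 113, 163, 217, 218, 202, 151, 160, 179, 179, 174, 143, 100, 99, 102, 100, 100, 101, 113, 172, 231, 232, 231, 211, 162, 124, 126, 125, 130, 117]
s0 196 205 [171, 169, 175, 184, 169, 119, 110, 110, 110, 108, 120, 173, 201, 138, 138, 138, 138, 138, 140, 126, 156, 218, 217, 197, 138, 136, 170, 184, 166, 107, 104, 103, 102, 103, 105, 113, 178, 239, 237, 232, 209, 147, 135, 134, 134]
s0 198 205 [171, 171, 174, 184, 173, 130, 110, 110, 109, 109, 119, 174, 201, 142, 142, 138, 140, 137, 130, 128, 181, 218, 219, 202, 143, 143, 180, 182, 160, 1
[... 1766 characters left out ...]
, 142, 135, 126, 116, 116, 120, 121, 124, 128, 130, 130, 132, 131, 133, 135, 136, 138, 140, 142, 143, 142, 145, 143, 140, 142, 139, 142, 145]
e0 337 250 [77, 120, 176, 214, 223, 207, 185, 162, 131, 105, 102, 100, 102, 118, 148, 171, 167, 147, 134, 131, 134, 131, 128, 134, 174, 207, 215, 204, 177, 156, 165, 176, 162, 132, 109, 103, 104, 103, 102, 100, 101, 116, 167, 217, 233, 234, 234, 232, 232, 232, 237, 242, 245, 246, 247, 246, 236, 203, 163, 148, 144, 146, 145, 147, 145, 148, 146, 145, 145, 143, 143, 143, 142, 144, 145, 144, 143, 143, 145, 146, 143, 144, 144, 143, 142, 141, 142, 142, 144, 142]
[[354.1, 316.9], [355.1, 308.7], [355.3, 307.1]]
[[336.5, 300.1], [337.2, 291.9], [337.3, 290.3]]
```

The spare cups' walls measure about 21 mm above the block, so the cup floor is at z of about 23. The socket's lower rim stopped at about 23.8 with a firm 27 N, roughly 8 mm below where a too-small socket would stop, so it is seated.

Run:
```python
from h import *
d=grab('scene','s9');a=load('s2')['image'].astype(int);b=d['image'].astype(int)
df=np.abs(a-b).sum(2)
print('plate region diff',np.median(df[190:195,178:212]), 'edge',df[190,205:225].tolist(), 'tray far',df[262:290,340:430].mean())
print(bot.hand_in())
```

```text
plate region diff 4.0 edge [0, 3, 5, 2, 4, 3, 6, 3, 2, 2, 6, 5, 4, 0, 1, 2, 2, 2, 3, 3] tray far 5.504761904761905
the job is handed in; nothing more can be done
None
```

I opened the shutter to its end stop and pushed the blue (small) socket down over the nut until it stopped on the cup floor. It was still gripped and upright at hand-in, pressing at about 27 N; I tried only this socket because the nut looked small, and the ring and loose nut were not touched.

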